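# Build the stepped can display

### The arm

A 6-joint arm with a two-finger parallel gripper is mounted at the origin on the work surface. World frame = base frame: x ahead of the robot, y to its left, z up, the work surface at z = 0. Lengths are in m, angles in degrees, forces in N, time in s.
With the tool pointing down it reaches from about 0.3 to 0.75 m from the base axis. Payload 8.5 kg.
Tool frame: the origin (TCP) lies between the finger pads; the fingertips stand 8 mm ahead of it and the grasp point (between the pads) lies 11 mm behind it; y points along the fingers, z is the direction in which the jaws open and shut, and the axes are right-handed (so a half turn about y gives the same grasp; the last joint's range is limited). The gripper opens to 85 mm and grips with 20 to 120 N. Pads are 22 mm wide; open, the fingers measure 114 mm over their backs; the gripper's body (76 mm by 85 mm) begins 54 mm behind the grasp point. The pads swing forward as they close: fully open they stand 13 mm farther back than shut.
Start: joints at [58.482, 21.807, 74.336, -0, 83.858, -12.336], TCP at [0.181, 0.519, 0.239] pointing down, gripper open.
Joint ranges: [-178.18, 178.18], [-50.72, 133.34], [12.68, 142.11], [-81.47, 261.47], [9.98, 163.14], [-165.26, 165.26]. Speed limits (degrees/s): [136.94, 136.94, 180, 180, 180, 180].

### API

Orientations are given as a 3x3 rotation matrix whose columns are the frame's x, y, z axes.
In Python, from rig import env, get_image gives the robot as it stands.
- The arm moves only by the tool move_arm, never from a script. Its argument "targets" is one flat list of numbers, 6 for each row, row after row: the shift along the tool's x, y, z in mm, then the turn, a rotation vector about the tool's x, y, z in rad. A call has exactly 5 rows; each row shifts and turns the commanded pose from where the row before left it, along the tool's axes as they then stand; what a row does not reach is not made up. A row lasts 1/8 s, in which the tool goes at most 62.5 mm and 10.7 degrees, less where a joint would pass 70% of its speed; a pose out of reach is approached as far as the arm can. A call is refused whole if a number of a shift passes 62.5 or a number of a turn 0.188, either way. A call with a gripper value outside its range is refused whole. "hand" is the opening, from -1 (shut) to 1 (fully open), so that 0 is half open, set as the call begins (left out, the last holds). The fingers move at their own pace and stop on an object; "squeeze" is the grip in N (left out, the last holds). Time passes only in rows, so rows that do not move let the fingers close, or fill a call up. It gives the time, the measured TCP pose, the force and the opening at its end, in the units of the state.
- env.observe(): the state, without advancing time (a new reading comes with each control period).
- get_image(name): name is "side" or "top" or "wrist"; returns a dict with "pixels" (480x640x3 uint8, red, green, blue), "z_map" (480x640 float32, m along the optical axis (not along the pixel's ray), 0 where there is no reading), "intrinsics" (3x3 intrinsics, pixels), "R" (3x3) and "t" (3): a world point X has camera coordinates R X + t; the wrist camera has in their place "mount" (4x4, takes a point from camera to tool coordinates, whose origin is the TCP and whose axes are the tool frame's). Camera axes: x right, y down, z forward; pixel columns grow to the right and rows downward; lengths in m; the calibration is good to about 2 mm. A picture is of the moment at which its call begins: read the wrist's pose just before it.
- env.close_job(): hands the job in, once; it reports no verdict.
The state is a dict: "time_s": time; "q": joint angles; "qvel": joint speeds; "joint_efforts": joint torques, N m; "position": TCP position; "tool_rot": TCP orientation; "ft_force": force on the tool from outside, world axes, zero at the start; "wrist_torque": the same for the moment, N m; "grip_width": finger opening in m.
Only numpy, scipy, OpenCV 4.12 (cv2) and the standard library are available. Lean on these libraries where they do the work, as an engineer would, in place of code of your own. Each camera call takes 0.05 s, during which the arm holds its last target.

### The job

Build the stepped tray display on the base tray that is fixed to the counter: set the deep tray on it shifted lengthways towards the blank ticket stand, then set the shallow tray on the deep one shifted back the other way, each with both foot ribs dropped into one compartment of the tray below so that it sits flat on that tray's rim. Then stand the short spray can upright in either compartment of the shallow top tray. Set things down rather than dropping them, do not tip the can over, leave the other things on the counter where they are, and leave the display standing.

Things in the scene. Friction and masses are not known exactly. Their poses are not given: they have to be found in the camera images.
- base_rim (a point): Centre of the rim plane (50 mm up, z up) of the fixed base tray: plain grey metal, no feet, 160 (y) x 100 (x) x 50 mm high, walls 4 mm, dark floor. All three trays share this footprint and a 10 mm thick divider across the middle, along x, from the floor to 2 mm below the rim, leaving two compartments 92 (x) x 71 (y) mm.
- deep_mid (a point): Centre, half-way up (39 mm), of the loose deep tray: grey metal, 160 (y) x 100 (x) x 78 mm high with its feet, 0.25 to 0.5 kg. Heights from the feet's underside: floor top 12, divider top 76, rim 78 mm. Lift it by its 10 mm divider, fingers closing along y, 71 mm free either side. Set properly on the base, this point is 31 mm above the base's rim plane.
- shallow_mid (a point): Centre, half-way up (26 mm), of the loose shallow tray: as the deep one but 52 mm high with its feet, 0.2 to 0.4 kg. Heights from the feet's underside: floor top 12, divider top 50, rim 52 mm. Lift it by its divider. Set properly on the deep tray, this point is 57 mm above the deep tray's centre, 88 mm above the base's rim plane, and right over the base.
- can_mid (a point): Centre, half-way up (62.5 mm), of the loose short spray can standing on the counter: metal, 52 mm across, 125 mm high, white cap (50 mm across) on the top 40 mm, 0.2 to 0.35 kg; z up. Standing in the shallow tray, this point is 48.5 mm above that tray's centre; a compartment's middle is 40.5 mm along y from the divider.
- ticket_foot (a point): Centre of the foot's underside of the fixed blank ticket stand: dark round foot 60 mm across, thin rod, blank card 64 x 46 mm in a clear frame, 115 mm high. It stands about 200 mm from the base's centre beyond one of its ends, left or right; a small black bin of caps (60 x 64 x 50 mm) stands beyond the other.
- deep: The deep tray; origin midway at the feet's underside, axes as the point. Two foot ribs, each 84 mm long in x, 6 thick and 8 deep, lie centred at y = +28.5 and -28.5 mm. Both fit together into ONE compartment of the tray below with 4 mm play each way in x and y, which shifts this tray 40.5 mm along y from the one below. A half turn makes no difference.
- shallow: The shallow tray; origin midway at the feet's underside, axes as the point. The same two foot ribs as the deep tray, fitting the deep tray's compartments the same way: shifted 40.5 mm along y from the deep tray.
- can: The short spray can itself; origin at the centre of its underside.
- tall_a: Bystander: tall can standing on the left, 60 mm across, 185 mm high; origin at the underside. Leave alone.
- tall_b: Bystander: tall can standing on the right, 60 mm across, 185 mm high; origin at the underside. Leave alone.
- tape: Bystander: roll of tape lying flat, 90 mm across, 24 mm high. Leave alone.
- notes: Bystander: note pad 75 x 110 x 14 mm. Leave alone.
- scraper: Bystander: paint scraper lying flat, 190 mm long, 16 mm high. Leave alone.
Things that resemble listed ones, but are neither listed nor needed, are in the scene too. What is shaped like the deep but red is not meant.

How it is judged (in metres and radians):
On the way, in this order (a step that is already met when the one before it is completed fails the run):
1. the deep tray sits flat on the base tray, shifted towards the ticket stand (((y of ticket_foot in the frame of base_rim above 0 m and y of deep_mid in the frame of base_rim between 0.0335 and 0.0475 m) or (y of ticket_foot in the frame of base_rim below 0 m and y of deep_mid in the frame of base_rim between -0.0475 and -0.0335 m)) and x of deep_mid in the frame of base_rim between -0.007 and 0.007 m and z of deep_mid in the frame of base_rim between 0.027 and 0.035 m and angle between deep_mid's own z axis and vertical below 0.05 rad and angle between the x axis of deep_mid and the x axis of base_rim, either way round below 0.12 rad), for 0.2 s.
2. the shallow tray sits flat on the deep tray, shifted back over the base (all of step 1 and y of shallow_mid in the frame of base_rim between -0.013 and 0.013 m and x of shallow_mid in the frame of base_rim between -0.013 and 0.013 m and z of shallow_mid in the frame of base_rim between 0.083 and 0.093 m and angle between shallow_mid's own z axis and vertical below 0.05 rad and angle between the x axis of shallow_mid and the x axis of deep_mid, either way round below 0.12 rad), for 0.2 s.
At the end, for the whole second after the job is handed in: Deep tray level on the base rim, 40.5 mm (within 7) lengthways towards the ticket stand, sideways within 7; shallow tray level on it, within 13 mm of right over the base; heights within 5 mm, headings within 0.12 rad; can upright (0.1 rad) on the top tray's floor; all still (all of step 2 and x of can_mid in the frame of shallow_mid between -0.026 and 0.026 m and y of can_mid in the frame of shallow_mid between -0.056 and 0.056 m and z of can_mid in the frame of shallow_mid between 0.0435 and 0.0535 m and angle between can_mid's own z axis and vertical below 0.1 rad and linear speed of each of deep, shallow, can below 0.02 m/s); the robot touches nothing.
It fails at once if a tray or the spray can is dropped (it moves faster than 0.6 m/s while the fingers do not touch it) ((linear speed of deep above 0.6 m/s and contact force between the fingers and deep below 0.05 N) or (linear speed of shallow above 0.6 m/s and contact force between the fingers and shallow below 0.05 N) or (linear speed of can above 0.6 m/s and contact force between the fingers and can below 0.05 N)).
It fails at once if the short spray can is tipped over (more than 0.7 rad from upright) (angle between can_mid's own z axis and vertical above 0.7 rad).
It fails at once if a bystander (tall cans, tape roll, note pad, scraper) is moved more than 30 mm (distance of any of tall_a, tall_b, tape, notes, scraper from where it was at the start of the episode above 0.03 m).
It also fails if it takes over 72 s, if anything falls off the work surface, if the arm or the gripper's body presses on something with over 40 N, if the wrist force passes 120 N, or if a joint passes its speed limit or range.

## Working session

There is one attempt and no reset: what is moved stays moved. The work goes in short steps, Python scripts to look and compute and a tool call to move; the robot and the scene stay as the last step left them, time stands still between calls to the robot, and variables do not carry over. Pictures are saved under pics/ and viewed, and the job is handed in when it is done.

Besides the shell and the picture viewer there is one more tool, called after "Call:" as name(argument=value, ...) on one line, values as JSON. move_arm: Moves the arm, as the interface text tells. Its arguments: {"type":"object","properties":{"targets":{"type":"array"},"hand":{"type":"number"},"squeeze":{"type":"number"}},"required":["targets"]}

```bash
mkdir -p pics; ls
python3 - <<'E'
from rig import env,get_image
import cv2,numpy as np
s=env.observe();print(s['time_s'],s['position'],np.round(s['tool_rot'],3),s['grip_width'])
for n in("side","top"):
    im=get_image(n);cv2.imwrite(f"pics/{n}0.png",im['pixels'][:,:,::-1]);np.savez(f"{n}0.npz",**im)
    print(n,im['intrinsics'],im['R'],im['t'])
E
```

```text
pics
0.0 [0.18057678 0.51921782 0.23871542] [[ 0.944 -0.001  0.329]
 [-0.329 -0.001  0.944]
 [-0.    -1.    -0.001]] 0.08521970647406618
side [[561.20138972   0.         313.90986396]
 [  0.         561.20138972 237.84372301]
 [  0.           0.           1.        ]] [[ 0.79378514 -0.60818921  0.00332095]
 [-0.33572254 -0.44271213 -0.83144233]
 [ 0.50714448  0.65887165 -0.55560114]] [-0.41151645  0.2117381   1.23162365]
top [[435.11103957   0.         321.51767547]
 [  0.         435.11103957 227.39314949]
 [  0.           0.           1.        ]] [[-0.01372654 -0.99977723 -0.0160336 ]
 [-0.9855475   0.01623535 -0.16861951]
 [ 0.16884226  0.01348732 -0.9855508 ]] [-0.00313145  0.48221698  1.0378398 ]
```

View pics/top0.png

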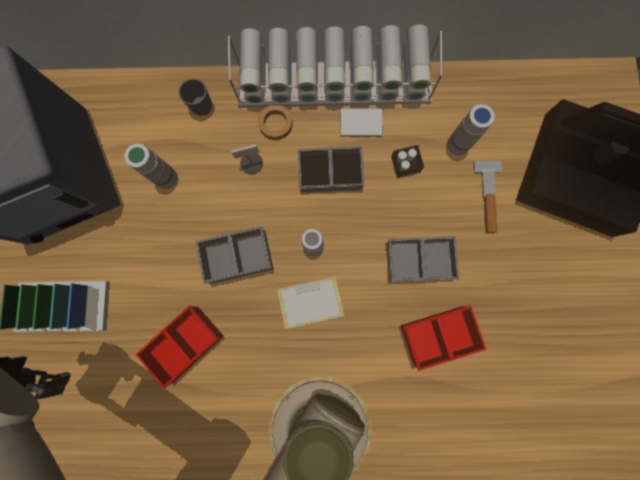

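View pics/side0.png

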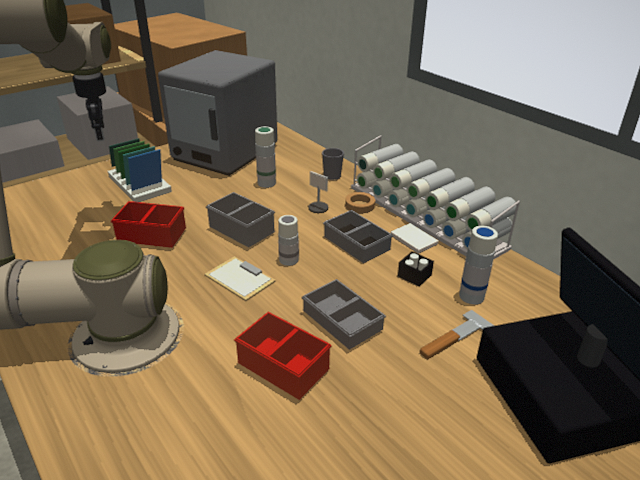

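The top view shows the base tray (dark floor) at (331,169), with the ticket stand to its left at (250,160) and the bin at (407,160). The grey loose trays are at (235,255) and (423,260). The red ones at (180,345) and (443,338) are not meant. The short can is at (313,242). Next I'll measure rim heights to tell deep from shallow.

```bash
cat > h.py <<'E'
import numpy as np,cv2
def cloud(im):
    z=np.asarray(im['z_map'],float);K=im['intrinsics'];v,u=np.mgrid[0:480,0:640]
    P=np.stack([(u-K[0,2])/K[0,0]*z,(v-K[1,2])/K[1,1]*z,z],-1)
    W=(P-im['t'])@im['R']; W[z==0]=np.nan
    return W
def fit(W,u0,u1,v0,v1,zlo,zhi):
    p=W[v0:v1,u0:u1].reshape(-1,3);p=p[np.isfinite(p).all(1)]
    m=(p[:,2]>zlo)&(p[:,2]<zhi);q=p[m]
    r=cv2.minAreaRect((q[:,:2]*1000).astype(np.float32))
    return r,len(q),np.median(q[:,2])
E
python3 - <<'E'
import numpy as np,cv2
from h import *
np.set_printoptions(precision=4,suppress=True)
im=dict(np.load('top0.npz'));W=cloud(im)
for n,b in dict(base=(290,372,140,198),left=(190,280,220,290),right=(380,465,230,290),can=(298,328,225,262),tick=(228,270,140,176),bin=(388,428,142,180)).items():
    z=W[b[2]:b[3],b[0]:b[1],2].ravel();z=z[np.isfinite(z)]
    h,e=np.histogram(z,np.arange(-.01,.2,.005));print(n,[(round(a*1000),int(c)) for a,c in zip(e,h) if c])
S=im['pixels'][:,:,::-1]
a=cv2.resize(S[215:295,185:285],None,fx=4,fy=4,interpolation=cv2.INTER_CUBIC);b=cv2.resize(S[215:295,375:475],None,fx=4,fy=4,interpolation=cv2.INTER_CUBIC)
cv2.imwrite('pics/crop1.png',np.hstack([a,b]))
E
```

```text
base [(-10, 14), (-5, 925), (0, 1513), (5, 1105), (10, 116), (15, 91), (20, 71), (25, 80), (30, 64), (35, 51), (40, 114), (45, 409), (50, 180)]
left [(-10, 14), (-5, 1376), (0, 1670), (5, 250), (10, 1306), (15, 193), (20, 73), (25, 77), (30, 71), (35, 73), (40, 78), (45, 67), (50, 63), (55, 58), (60, 57), (65, 77), (70, 217), (75, 485), (80, 67), (85, 1)]
right [(-10, 7), (-5, 991), (0, 1101), (5, 292), (10, 1461), (15, 192), (20, 68), (25, 60), (30, 42), (35, 58), (40, 67), (45, 318), (50, 391), (55, 27)]
can [(-10, 8), (-5, 307), (0, 308), (5, 9), (10, 2), (15, 4), (20, 3), (25, 3), (30, 1), (35, 6), (40, 8), (45, 2), (50, 3), (55, 4), (60, 13), (65, 5), (70, 6), (75, 9), (80, 14), (85, 12), (90, 4), (95, 7), (100, 7), (105, 7), (110, 5), (115, 10), (120, 144), (125, 193), (130, 1)]
tick [(-10, 8), (-5, 421), (0, 490), (5, 249), (10, 75), (20, 2), (25, 3), (30, 1), (35, 4), (45, 4), (55, 6), (65, 4), (70, 17), (75, 17), (80, 19), (85, 19), (90, 21), (95, 23), (100, 23), (105, 21), (110, 50), (115, 31), (120, 1)]
bin [(-10, 6), (-5, 376), (0, 433), (5, 52), (10, 29), (15, 41), (20, 46), (25, 40), (30, 64), (35, 58), (40, 175), (45, 183), (50, 11)]
```

View pics/crop1.png

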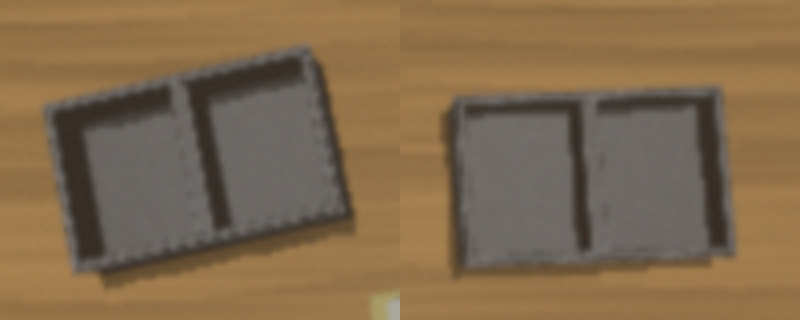

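The crop shows the left tray (235,255) with a 78 mm rim, so it is the deep one. The right tray (423,260) has a 52 mm rim, so it is the shallow one. Both are grey. Next I fit their poses.

```bash
cat >> h.py <<'E'
from scipy.optimize import least_squares
def trayfit(q,x0):
    q=q[:,:2]
    def res(p):
        c,s=np.cos(p[2]),np.sin(p[2]);d=q-p[:2]
        x=d[:,0]*c+d[:,1]*s;y=-d[:,0]*s+d[:,1]*c   # local x (100), y(160)
        # distance to wall segments
        def box(px,py,cx,cy,hx,hy):
            ax=np.abs(px-cx)-hx;ay=np.abs(py-cy)-hy
            return np.hypot(np.maximum(ax,0),np.maximum(ay,0))
        D=np.min([box(x,y,.048,0,.002,.08),box(x,y,-.048,0,.002,.08),box(x,y,0,.078,.05,.002),box(x,y,0,-.078,.05,.002),box(x,y,0,0,.05,.005)],0)
        return D
    r=least_squares(res,x0,loss='soft_l1',f_scale=.002,diff_step=1e-4,x_scale=[.01,.01,.1])
    return r.x,np.sqrt(np.mean(r.fun**2))
def rimpts(W,box,zr,dz=.006):
    u0,u1,v0,v1=box
    p=W[v0:v1,u0:u1].reshape(-1,3);p=p[np.isfinite(p).all(1)]
    return p[np.abs(p[:,2]-zr)<dz]
E
cat > m.py <<'E'
import numpy as np,cv2
from h import *
np.set_printoptions(precision=4,suppress=True)
im=dict(np.load('top0.npz'));W=cloud(im)
im2=dict(np.load('side0.npz'));W2=cloud(im2)
B=dict(base=((290,372,140,198),.05),deep=((190,280,220,290),.078),shal=((380,465,230,290),.052))
for n,(b,zr) in B.items():
    q=rimpts(W,b,zr);r=cv2.minAreaRect(q[:,:2].astype(np.float32)*1000)
    th=0.1 if n=='deep' else 0
    for th in (.2,0,-.1):
        x,e=trayfit(q,[*q[:,:2].mean(0),th]);print(n,len(q),x,e,np.median(q[:,2]),r)
    # side
    V=W2.reshape(-1,3);m=np.isfinite(V).all(1)&(np.hypot(V[:,0]-x[0],V[:,1]-x[1])<.115)&(np.abs(V[:,2]-zr)<.006)
    print('  side',m.sum(),trayfit(V[m],x),np.median(V[m][:,2]))
for n,b in dict(can=(298,328,225,262),tick=(228,270,140,176)).items():
    p=W[b[2]:b[3],b[0]:b[1]].reshape(-1,3);p=p[np.isfinite(p).all(1)]
    q=p[p[:,2]>.118] if n=='can' else p[(p[:,2]>.003)&(p[:,2]<.013)]
    c,r=cv2.minEnclosingCircle(q[:,:2].astype(np.float32)*1000);print(n,c,r,np.median(q,0),q[:,:2].min(0),q[:,:2].max(0))
E
python3 m.py
```

```text
base 631 [ 0.6345 -0.0349  0.0254] 0.0006278971732172964 0.04857665117081675 ((634.8173217773438, -34.828285217285156), (105.6966323852539, 163.9555206298828), 1.2259074449539185)
base 631 [ 0.6345 -0.0349  0.0254] 0.0006278949251172371 0.04857665117081675 ((634.8173217773438, -34.828285217285156), (105.6966323852539, 163.9555206298828), 1.2259074449539185)
base 631 [ 0.6345 -0.0349  0.0254] 0.0006278972164537938 0.04857665117081675 ((634.8173217773438, -34.828285217285156), (105.6966323852539, 163.9555206298828), 1.2259074449539185)
  side 589 (array([ 0.6338, -0.0369,  0.0237]), np.float64(0.0011026604762909824)) 0.0489759255473414
deep 737 [0.4151 0.2017 0.2132] 0.000654315022998199 0.07663825994880476 ((415.155517578125, 202.1594696044922), (104.54792785644531, 165.08372497558594), 12.005288124084473)
deep 737 [0.4151 0.2017 0.2132] 0.0006543147776305933 0.07663825994880476 ((415.155517578125, 202.1594696044922), (104.54792785644531, 165.08372497558594), 12.005288124084473)
deep 737 [0.4151 0.2017 0.2132] 0.0006543137672526769 0.07663825994880476 ((415.155517578125, 202.159469604
[... 346 characters left out ...]
)
shal 708 [ 0.4    -0.2548  0.023 ] 0.0005964080126929298 0.05058063127227839 ((400.37127685546875, -255.16329956054688), (104.29985809326172, 164.4298553466797), 1.3475301265716553)
shal 708 [ 0.4    -0.2548  0.023 ] 0.0005964072022804183 0.05058063127227839 ((400.37127685546875, -255.16329956054688), (104.29985809326172, 164.4298553466797), 1.3475301265716553)
  side 869 (array([ 0.399 , -0.2572,  0.0234]), np.float64(0.0007195970991784885)) 0.05091634553195154
can (442.4033203125, 11.443083763122559) 24.255884170532227 [0.4414 0.0107 0.1253] [ 0.4186 -0.0123] [0.4653 0.0336]
tick (679.763427734375, 182.5272674560547) 71.2728271484375 [0.6619 0.171  0.0074] [0.6306 0.126 ] [0.7288 0.2364]
```

```bash
cat > plan.py <<'E'
import numpy as np,sys
from scipy.spatial.transform import Rotation as Ro
from rig import env
def Rt(jaw):
    z=np.array([np.cos(jaw),np.sin(jaw),0]);y=np.array([0,0,-1.]);x=np.cross(y,z);return np.stack([x,y,z],1)
def plan(tgt,jawdeg,N,p=None,R=None):
    """rows from current (measured) pose to tgt with smooth profile"""
    s=env.observe()
    if p is None:p=np.array(s['position']);R=np.array(s['tool_rot'])
    T=Rt(np.radians(jawdeg)); rv=Ro.from_matrix(R.T@T).as_rotvec()
    w=np.minimum(np.minimum(np.arange(1,N+1),np.arange(N,0,-1)),3).astype(float);w/=w.sum();cw=np.cumsum(w)
    P=p.copy();Q=R.copy();rows=[]
    for k in range(N):
        goal=p+(np.array(tgt)-p)*cw[k]
        d=Q.T@(goal-P)*1000;d=np.round(d,1);dr=np.round(rv*w[k],3)
        rows.append(list(map(float,np.r_[d,dr])));P=P+Q@d/1000;Q=Q@Ro.from_rotvec(dr).as_matrix()
    print('t',s['time_s'],'grip',round(s['grip_width'],4),'from',np.round(p,4),'F',np.round(s['ft_force'],1))
    for i in range(0,N,5):print([a for r in rows[i:i+5] for a in r])
    print('end',np.round(P,4),np.round(np.degrees(np.arctan2(Q[1,2],Q[0,2])),2))
    return P,Q
E
python3 -c "
from plan import *
plan([.415,.2012,.21],102.3,10)"
```

```text
t 0.1 grip 0.0852 from [0.1806 0.5193 0.2388] F [ 0.2 -0.1 -0.2]
[13.6, 1.2, -9.3, 0.0, -0.023, -0.0, 26.7, 2.4, -19.2, 0.0, -0.046, -0.0, 38.7, 3.6, -30.7, 0.0, -0.069, -0.0, 36.5, 3.7, -33.3, 0.0, -0.069, -0.0, 34.2, 3.6, -35.7, 0.0, -0.069, -0.0]
[31.6, 3.6, -37.9, 0.0, -0.069, -0.0, 28.8, 3.6, -40.1, 0.0, -0.069, -0.0, 26.1, 3.7, -41.9, 0.0, -0.069, -0.0, 15.4, 2.4, -29.1, 0.0, -0.046, -0.0, 7.0, 1.2, -14.9, 0.0, -0.023, -0.0]
end [0.415  0.2012 0.21  ] 102.45
```

Call:
move_arm(targets=[13.6,1.2,-9.3,0.0,-0.023,0.0,26.7,2.4,-19.2,0.0,-0.046,0.0,38.7,3.6,-30.7,0.0,-0.069,0.0,36.5,3.7,-33.3,0.0,-0.069,0.0,34.2,3.6,-35.7,0.0,-0.069,0.0], hand=1, squeeze=70)

```text
time_s: 0.72
position: [0.2985, 0.359, 0.2245]
tool_rot: [[0.998, -0.0, 0.056], [-0.056, -0.0, 0.998], [-0.0, -1.0, -0.0]]
ft_force: [0.6, 0.7, 0.2]
grip_width: 0.0855
```

Call:
move_arm(targets=[31.6,3.6,-37.9,0.0,-0.069,0.0,28.8,3.6,-40.1,0.0,-0.069,0.0,26.1,3.7,-41.9,0.0,-0.069,0.0,15.4,2.4,-29.1,0.0,-0.046,0.0,7.0,1.2,-14.9,0.0,-0.023,0.0])

```text
time_s: 1.35
position: [0.4158, 0.1999, 0.2099]
tool_rot: [[0.977, -0.001, -0.215], [0.215, -0.0, 0.977], [-0.001, -1.0, -0.0]]
ft_force: [-0.5, 0.2, 0.0]
grip_width: 0.0852
```

```bash
cat > wr.py <<'E'
import sys,numpy as np,cv2
from rig import env,get_image
s=env.observe();im=get_image('wrist');n=sys.argv[1]
cv2.imwrite(f'pics/{n}.png',im['pixels'][:,:,::-1])
np.savez(f'{n}.npz',p=s['position'],Rt=s['tool_rot'],**im)
print(s['time_s'],np.round(s['position'],4),np.round(s['tool_rot'],3).tolist())
E
cat >> h.py <<'E'
def wcloud(im):
    z=np.asarray(im['z_map'],float);K=im['intrinsics'];v,u=np.mgrid[0:480,0:640]
    P=np.stack([(u-K[0,2])/K[0,0]*z,(v-K[1,2])/K[1,1]*z,z],-1)
    M=im['mount'];T=P@M[:3,:3].T+M[:3,3];W=T@im['Rt'].T+im['p'];W[z==0]=np.nan
    return W
def wtray(name,x0,zr,rad=.12,dz=.006):
    im=dict(np.load(name+'.npz'));V=wcloud(im).reshape(-1,3)
    m=np.isfinite(V).all(1)&(np.hypot(V[:,0]-x0[0],V[:,1]-x0[1])<rad)&(np.abs(V[:,2]-zr)<dz)
    x,e=trayfit(V[m],x0);print(name,m.sum(),np.round(x,4),'deg',np.round(np.degrees(x[2]),2),'rms',round(e,5),'z',np.round(np.median(V[m][:,2]),4))
    return x
E
python3 wr.py w1; python3 -c "
from h import *
wtray('w1',[.415,.2,.213],.078)"
```

```text
1.35 [0.4158 0.1999 0.2099] [[0.977, -0.001, -0.215], [0.215, -0.0, 0.977], [-0.001, -1.0, -0.0]]
w1 5976 [0.4143 0.201  0.2132] deg 12.21 rms 0.00054 z 0.077
```

View pics/w1.png

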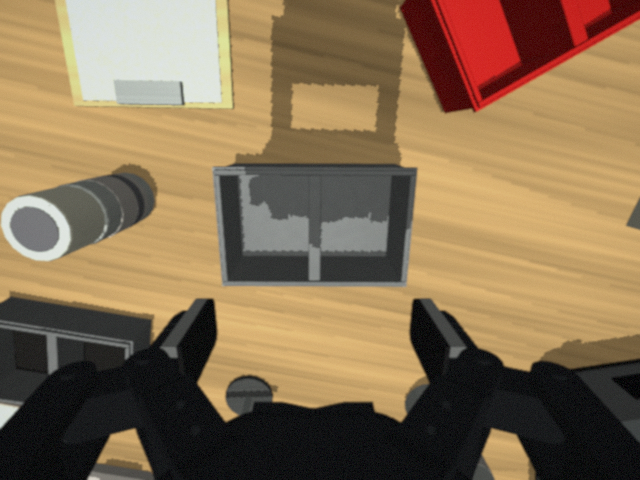

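The wrist picture shows the deep tray centred at about (315,225). Its fit agrees with the fixed cameras to within 1 mm. Going down now.

```bash
python3 -c "
from plan import *
plan([.4145,.201,.045],102.2,10)"
```

```text
t 1.4 grip 0.0855 from [0.4165 0.1993 0.2098] F [ 2.2 -0.9 -1.4]
[-0.1, 6.9, 0.1, 0.0, 0.0, -0.0, -0.1, 13.7, 0.2, 0.0, 0.0, -0.0, -0.2, 20.6, 0.3, 0.0, 0.0, -0.0, -0.2, 20.6, 0.2, 0.0, 0.0, -0.0, -0.2, 20.6, 0.3, 0.0, 0.0, -0.0]
[-0.1, 20.6, 0.3, 0.0, 0.0, -0.0, -0.2, 20.6, 0.3, 0.0, 0.0, -0.0, -0.2, 20.6, 0.3, 0.0, 0.0, -0.0, -0.1, 13.7, 0.1, 0.0, 0.0, -0.0, -0.1, 6.9, 0.1, 0.0, 0.0, -0.0]
end [0.4145 0.201  0.045 ] 102.41
```

Call:
move_arm(targets=[0,7,0,0,0,0,-0.5,14,0,0,0.004,0,0,20.5,0,0,0,0,0,20.5,0,0,0,0,0,20.5,0,0,0,0])

```text
time_s: 2.02
position: [0.4137, 0.2022, 0.1268]
tool_rot: [[0.977, -0.001, -0.212], [0.212, 0.0, 0.977], [-0.001, -1.0, 0.0]]
ft_force: [-0.3, 0.3, 0.5]
grip_width: 0.0852
```

Call:
move_arm(targets=[0,20.5,0,0,0,0,0,20.5,0,0,0,0,0,20.5,0,0,0,0,0,14,0,0,0,0,0,7,0,0,0,0])

```text
time_s: 2.65
position: [0.4137, 0.2019, 0.0445]
tool_rot: [[0.977, -0.001, -0.212], [0.212, -0.0, 0.977], [-0.001, -1.0, 0.0]]
ft_force: [0.5, 0.0, 0.1]
grip_width: 0.0852
```

Call:
move_arm(targets=[0,0,0,0,0,0,0,0,0,0,0,0,0,0,0,0,0,0,0,0,0,0,0,0,0,0,0,0,0,0], hand=-1, squeeze=70)

```text
time_s: 3.28
position: [0.4148, 0.2012, 0.0456]
tool_rot: [[0.977, 0.001, -0.212], [0.212, -0.0, 0.977], [0.001, -1.0, -0.0]]
ft_force: [0.2, -1.6, 1.6]
grip_width: 0.0092
```

Call:
move_arm(targets=[0,-6,0,0,0,0,0,-14,0,0,0,0,0,-22,0,0,0,0,0,-25,0,0,0,0,0,-25,0,0,0,0])

```text
time_s: 3.9
position: [0.414, 0.2013, 0.138]
tool_rot: [[0.977, -0.001, -0.212], [0.212, -0.0, 0.977], [-0.001, -1.0, 0.0]]
ft_force: [0.0, -0.7, -4.7]
grip_width: 0.009
```

Call:
move_arm(targets=[0,-25,0,0,0,0,0,-22,0,0,0,0,0,-14,0,0,0,0,0,-7,0,0,0,0,0,0,0,0,0,0])

```text
time_s: 4.53
position: [0.4144, 0.2013, 0.2052]
tool_rot: [[0.977, -0.0, -0.212], [0.212, -0.0, 0.977], [-0.0, -1.0, 0.0]]
ft_force: [-0.2, 0.2, -4.6]
grip_width: 0.009
```

```bash
python3 -c "
from plan import *
plan([.633,.005,.205],91.4,10)"; python3 wr.py w2
```

```text
t 4.525 grip 0.009 from [0.4144 0.2013 0.2052] F [-0.2  0.2 -4.6]
[7.2, 0.0, -9.9, -0.0, 0.008, -0.0, 14.5, 0.0, -19.7, -0.0, 0.016, -0.0, 22.2, 0.0, -29.3, -0.0, 0.024, -0.0, 22.9, 0.1, -28.7, -0.0, 0.024, -0.0, 23.6, -0.0, -28.1, -0.0, 0.024, -0.0]
[24.3, 0.0, -27.6, -0.0, 0.024, -0.0, 24.9, 0.0, -26.9, -0.0, 0.024, -0.0, 25.6, 0.1, -26.4, -0.0, 0.024, -0.0, 17.4, -0.0, -17.2, -0.0, 0.016, -0.0, 8.9, -0.0, -8.4, -0.0, 0.008, -0.0]
end [0.633 0.005 0.205] 91.21
4.525 [0.4144 0.2013 0.2052] [[0.977, -0.0, -0.212], [0.212, -0.0, 0.977], [-0.0, -1.0, 0.0]]
```

View pics/w2.png

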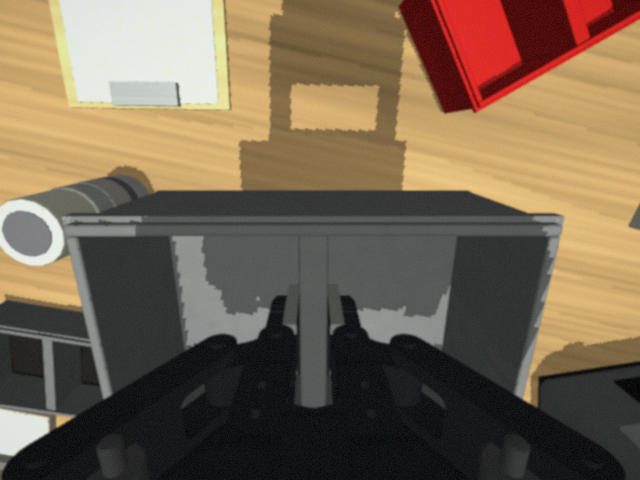

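The deep tray is held level by its divider at column 314. Carrying it to the base.

Call:
move_arm(targets=[7.2,0.0,-9.9,0.0,0.007,0.0,14.5,0.0,-19.7,0.0,0.016,0.0,22.2,0.0,-29.3,0.0,0.024,0.0,22.9,0.0,-28.7,0.0,0.024,0.0,23.6,0.0,-28.1,0.0,0.024,0.0])

```text
time_s: 5.2
position: [0.5251, 0.1017, 0.2046]
tool_rot: [[0.993, -0.001, -0.117], [0.117, -0.0, 0.993], [-0.001, -1.0, 0.0]]
ft_force: [-0.3, -0.0, -4.2]
grip_width: 0.0093
```

Call:
move_arm(targets=[24.3,0.0,-27.6,0.0,0.024,0.0,24.9,0.0,-26.9,0.0,0.024,0.0,25.6,0.0,-26.4,0.0,0.022,0.0,17.4,0.0,-17.2,0.0,0.016,0.0,8.9,0.0,-8.4,0.0,0.008,0.0])

```text
time_s: 5.82
position: [0.6342, 0.0037, 0.2041]
tool_rot: [[1.0, -0.002, -0.022], [0.022, 0.0, 1.0], [-0.002, -1.0, 0.0]]
ft_force: [-0.0, -0.1, -4.9]
grip_width: 0.0091
```

Call:
move_arm(targets=[0,8,0,0,0,0,0,15,0,0,0,0,0,15,0,0,0,0,0,12,0,0,0,0,0,5,0,0,0,0])

```text
time_s: 6.45
position: [0.6331, 0.0056, 0.1492]
tool_rot: [[1.0, -0.001, -0.025], [0.025, 0.0, 1.0], [-0.001, -1.0, 0.0]]
ft_force: [-0.4, 0.1, -5.2]
grip_width: 0.0093
```

```bash
cat > look.py <<'E'
import sys,numpy as np,cv2
from rig import env,get_image
k=sys.argv[1]
for n in("side","top"):
    im=get_image(n);cv2.imwrite(f"pics/{n}{k}.png",im['pixels'][:,:,::-1]);np.savez(f"{n}{k}.npz",**im)
a=cv2.imread(f'pics/side{k}.png')[170:290,290:450];b=cv2.imread(f'pics/top{k}.png')[100:220,260:420]
cv2.imwrite(f'pics/c{k}.png',np.hstack([cv2.resize(x,None,fx=2.5,fy=2.5,interpolation=cv2.INTER_CUBIC) for x in(a,b)]))
s=env.observe();print(s['time_s'],np.round(s['position'],4),np.round(s['ft_force'],1))
E
python3 look.py 1; python3 wr.py w3
python3 - <<'E'
from h import *
for k in('side','top'):
    V=cloud(dict(np.load(k+'1.npz'))).reshape(-1,3)
    for n,x0,zr in(('base',[.634,-.0355,.025],.05),('deep',[.633,.005,.025],.178)):
        m=np.isfinite(V).all(1)&(np.hypot(V[:,0]-x0[0],V[:,1]-x0[1])<.115)&(np.abs(V[:,2]-zr)<.007)
        if m.sum()>50: print(k,n,m.sum(),trayfit(V[m],x0),np.median(V[m][:,2]))
E
```

```text
6.55 [0.6333 0.0054 0.1498] [-0.6 -0.4 -4.6]
6.55 [0.6333 0.0054 0.1498] [[1.0, -0.001, -0.024], [0.024, 0.0, 1.0], [-0.001, -1.0, 0.0]]
side base 570 (array([ 0.63363976, -0.03703731,  0.02761582]), np.float64(0.0011179050645132897)) 0.048807410889409986
side deep 607 (array([0.63190275, 0.00379021, 0.02327681]), np.float64(0.0023485264284863936)) 0.1794317753247124
top base 247 (array([ 0.63391967, -0.03562995,  0.02680133]), np.float64(0.0003621972456584642)) 0.048559788176639994
top deep 219 (array([0.63268463, 0.00584805, 0.01800401]), np.float64(0.0004245870469557948)) 0.1801660762095471
```

View pics/c1.png

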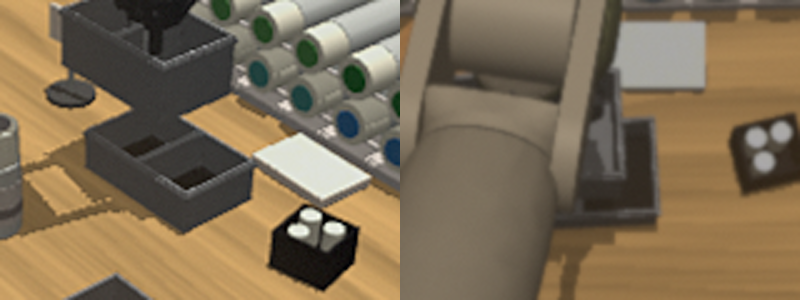

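The crop shows the tray hovering over the base. The relative offset is 41 mm in y and -1 mm in x, as intended. Lowering it.

Call:
move_arm(targets=[0,6,0,0,0,0,0,12,0,0,0,0,0,13,0,0,0,0,0,11,0,0,0,0,0,6,0,0,0,0])

```text
time_s: 7.22
position: [0.6332, 0.0053, 0.1012]
tool_rot: [[1.0, -0.001, -0.024], [0.024, 0.0, 1.0], [-0.001, -1.0, 0.0]]
ft_force: [0.2, 1.0, -3.4]
grip_width: 0.0094
```

Call:
move_arm(targets=[0,4,0,0,0,0,0,4,0,0,0,0,0,3,0,0,0,0,0,2,0,0,0,0,0,0,0,0,0,0])

```text
time_s: 7.85
position: [0.6334, 0.0053, 0.0893]
tool_rot: [[1.0, -0.0, -0.024], [0.024, 0.0, 1.0], [-0.0, -1.0, 0.0]]
ft_force: [0.4, 0.4, -5.2]
grip_width: 0.009
```

Call:
move_arm(targets=[0,1,0,0,0,0,0,1,0,0,0,0,0,0.5,0,0,0,0,0,0,0,0,0,0,0,0,0,0,0,0])

```text
time_s: 8.48
position: [0.6335, 0.0052, 0.0876]
tool_rot: [[1.0, 0.001, -0.024], [0.024, -0.0, 1.0], [0.001, -1.0, -0.0]]
ft_force: [-4.3, -1.2, 5.2]
grip_width: 0.0093
```

Contact: the force went from -5 N to +5 N at the expected height. Releasing to a partial opening.

Call:
move_arm(targets=[0,0,0,0,0,0,0,0,0,0,0,0,0,0,0,0,0,0,0,0,0,0,0,0,0,0,0,0,0,0], hand=0.2)

```text
time_s: 9.1
position: [0.6335, 0.0053, 0.0868]
tool_rot: [[1.0, 0.0, -0.024], [0.024, -0.0, 1.0], [0.0, -1.0, -0.0]]
ft_force: [0.9, 0.6, -0.2]
grip_width: 0.0516
```

Call:
move_arm(targets=[0,-8,0,0,0,0,0,-18,0,0,0,0,0,-30,0,0,0,0,0,-40,0,0,0,0,0,-30,0,0,0,0])

```text
time_s: 9.72
position: [0.6336, 0.0053, 0.2153]
tool_rot: [[1.0, 0.002, -0.024], [0.024, -0.0, 1.0], [0.002, -1.0, -0.0]]
ft_force: [0.6, 0.6, -0.0]
grip_width: 0.0509
```

```bash
python3 -c "
from plan import *
plan([.3995,-.256,.21],91.4,10)"; python3 look.py 2;python3 wr.py w4
python3 - <<'E'
from h import *
for k in('side','top'):
    V=cloud(dict(np.load(k+'2.npz'))).reshape(-1,3)
    for n,x0,zr in(('base',[.634,-.0355,.025],.05),('deep',[.633,.005,.025],.119)):
        m=np.isfinite(V).all(1)&(np.hypot(V[:,0]-x0[0],V[:,1]-x0[1])<.115)&(np.abs(V[:,2]-zr)<.006)
        if m.sum()>50: print(k,n,m.sum(),trayfit(V[m],x0),np.median(V[m][:,2]))
wtray('w4',[.633,.005,.025],.119)
E
```

```text
t 9.725 grip 0.0509 from [0.6336 0.0053 0.2153] F [ 0.6  0.6 -0. ]
[-10.0, 0.2, -10.6, 0.0, -0.0, 0.0, -20.0, 0.4, -21.3, 0.0, -0.0, 0.0, -30.1, 0.6, -32.0, 0.0, -0.0, 0.0, -30.0, 0.6, -31.9, 0.0, -0.0, 0.0, -30.1, 0.7, -32.0, 0.0, -0.0, 0.0]
[-30.0, 0.6, -31.9, 0.0, -0.0, 0.0, -30.1, 0.6, -32.0, 0.0, -0.0, 0.0, -30.0, 0.6, -31.9, 0.0, -0.0, 0.0, -20.0, 0.4, -21.3, 0.0, -0.0, 0.0, -10.1, 0.2, -10.6, 0.0, -0.0, 0.0]
end [ 0.3995 -0.256   0.21  ] 91.39
9.825 [0.6346 0.0052 0.2172] [ 0.9  1.1 -1.1]
9.825 [0.6346 0.0052 0.2172] [[1.0, 0.007, -0.024], [0.024, -0.001, 1.0], [0.007, -1.0, -0.001]]
side base 371 (array([ 0.63328851, -0.03769315,  0.0230678 ]), np.float64(0.007558298194722572)) 0.04980197122299602
side deep 614 (array([0.63253769, 0.0040101 , 0.02763235]), np.float64(0.0011047179838012601)) 0.11861234132968876
top base 500 (array([ 0.63443202, -0.04947383, -0.02795255]), np.float64(0.006542117065205534)) 0.05219443379877138
top deep 200 (array([0.63292597, 0.00549761, 0.0226431 ]), np.float64(0.0005793153069258073)) 0.11837294281707908
w4 7545 [0.633  0.0055 0.0243] deg 1.39 rms 0.00054 z 0.1188
```

View pics/c2.png

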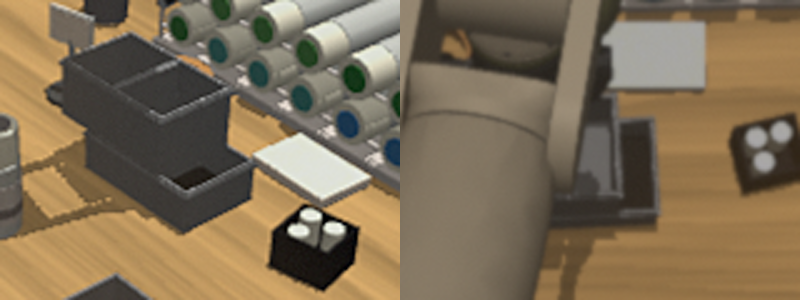

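The crop shows the deep tray seated flat on the base, with its rim measured at 119 mm and its offset at 41 mm. Now moving to the shallow tray.

Call:
move_arm(targets=[-10,0,-10.6,0,0,0,-20,0,-21.3,0,0,0,-30,2,-32,0,0,0,-30,4,-32,0,0,0,-30,5,-32,0,0,0], hand=1)

```text
time_s: 10.5
position: [0.5144, -0.1266, 0.2006]
tool_rot: [[1.0, -0.002, -0.024], [0.024, 0.001, 1.0], [-0.002, -1.0, 0.001]]
ft_force: [-0.1, -0.6, 0.1]
grip_width: 0.0851
```

Call:
move_arm(targets=[-30,5,-32,0,0,0,-30,5,-32,0,0,0,-30,4,-32,0,0,0,-20,2,-21.3,0,0,0,-10,0,-10.6,0,0,0])

```text
time_s: 11.12
position: [0.398, -0.2568, 0.1849]
tool_rot: [[1.0, -0.002, -0.022], [0.022, 0.002, 1.0], [-0.002, -1.0, 0.002]]
ft_force: [-0.4, 0.1, 0.5]
grip_width: 0.0853
```

Call:
move_arm(targets=[0,0,0,0,0,0,0,0,0,0,0,0,0,0,0,0,0,0,0,0,0,0,0,0,0,0,0,0,0,0])

```text
time_s: 11.75
position: [0.3999, -0.256, 0.1858]
tool_rot: [[1.0, -0.0, -0.025], [0.025, 0.0, 1.0], [-0.0, -1.0, 0.0]]
ft_force: [0.3, 0.4, 0.4]
grip_width: 0.0854
```

```bash
python3 wr.py w5; python3 -c "
from h import *
x=wtray('w5',[.3995,-.256,.023],.052)
from plan import *
plan([x[0],x[1],.026],90+np.degrees(x[2]),10)"
```

```text
11.75 [ 0.3999 -0.256   0.1858] [[1.0, -0.0, -0.025], [0.025, 0.0, 1.0], [-0.0, -1.0, 0.0]]
w5 6015 [ 0.3993 -0.2563  0.0233] deg 1.34 rms 0.0006 z 0.0509
t 11.8 grip 0.0855 from [ 0.3998 -0.2561  0.1858] F [ 0.6  0.4 -0.3]
[-0.0, 6.7, -0.0, -0.0, 0.0, 0.0, -0.1, 13.3, -0.0, -0.0, 0.0, 0.0, -0.0, 20.0, -0.1, -0.0, 0.0, 0.0, -0.1, 19.9, 0.0, -0.0, 0.0, 0.0, -0.1, 20.0, -0.0, -0.0, 0.0, 0.0]
[-0.0, 20.0, -0.0, -0.0, 0.0, 0.0, -0.1, 20.0, -0.1, -0.0, 0.0, 0.0, -0.1, 19.9, -0.0, -0.0, 0.0, 0.0, -0.0, 13.4, -0.0, -0.0, 0.0, 0.0, -0.0, 6.6, -0.0, -0.0, 0.0, 0.0]
end [ 0.3993 -0.2563  0.026 ] 91.41
```

View pics/w5.png

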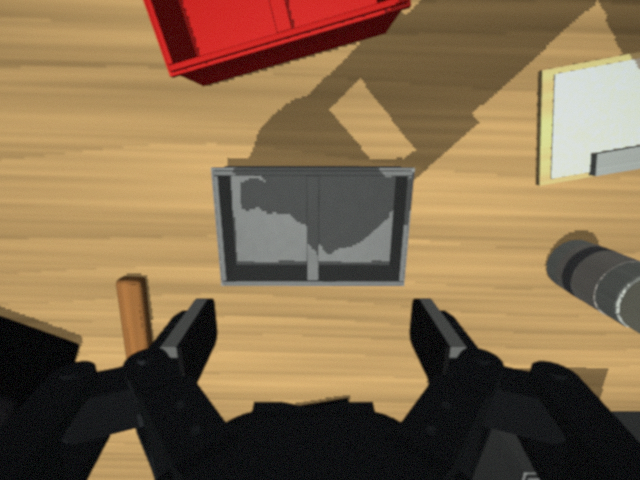

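The shallow tray is centred at about (313,225), aligned with the fingers, and nothing is in the way. Going down 160 mm and gripping.

Call:
move_arm(targets=[0,7,0,0,0,0,-0.5,13,0,0,0,0,0,20,0,0,0,0,0,20,0,0,0,0,0,20,0,0,0,0])

```text
time_s: 12.42
position: [0.3989, -0.256, 0.1044]
tool_rot: [[1.0, -0.001, -0.024], [0.024, 0.001, 1.0], [-0.001, -1.0, 0.001]]
ft_force: [0.2, -0.2, 0.1]
grip_width: 0.0853
```

Call:
move_arm(targets=[0,20,0,0,0,0,0,20,0,0,0,0,0,19,0,0,0,0,0,13,0,0,0,0,0,7,0,0,0,0])

```text
time_s: 13.05
position: [0.399, -0.2561, 0.026]
tool_rot: [[1.0, -0.001, -0.024], [0.024, 0.001, 1.0], [-0.001, -1.0, 0.001]]
ft_force: [-0.1, -0.7, 0.9]
grip_width: 0.0851
```

Call:
move_arm(targets=[0,0,0,0,0,0,0,0,0,0,0,0,0,0,0,0,0,0,0,0,0,0,0,0,0,0,0,0,0,0], hand=-1, squeeze=70)

```text
time_s: 13.68
position: [0.3993, -0.2564, 0.0272]
tool_rot: [[1.0, 0.001, -0.024], [0.024, -0.001, 1.0], [0.001, -1.0, -0.001]]
ft_force: [-0.2, 0.2, 4.8]
grip_width: 0.0091
```

```bash
python3 -c "
from plan import *
p=np.array([.3994,-.2562,.0265]);R=Rt(np.radians(91.4))
p,R=plan([.405,-.245,.195],91.4,10,p,R)
plan([.634,-.0355,.21],91.4,10,p,R)"
```

```text
t 13.675 grip 0.0091 from [ 0.3994 -0.2562  0.0265] F [-0.2  0.2  4.8]
[0.2, -7.0, 0.5, 0.0, 0.0, 0.0, 0.5, -14.1, 0.9, 0.0, 0.0, 0.0, 0.8, -21.0, 1.4, 0.0, 0.0, 0.0, 0.7, -21.1, 1.3, 0.0, 0.0, 0.0, 0.7, -21.0, 1.4, 0.0, 0.0, 0.0]
[0.8, -21.1, 1.4, 0.0, 0.0, 0.0, 0.7, -21.1, 1.4, 0.0, 0.0, 0.0, 0.7, -21.0, 1.4, 0.0, 0.0, 0.0, 0.5, -14.1, 0.9, 0.0, 0.0, 0.0, 0.3, -7.0, 0.5, 0.0, 0.0, 0.0]
end [ 0.405 -0.245  0.195] 91.4
t 13.675 grip 0.0091 from [ 0.405 -0.245  0.195] F [-0.2  0.2  4.8]
[9.8, -0.6, 8.5, 0.0, 0.0, 0.0, 19.5, -1.3, 17.0, 0.0, 0.0, 0.0, 29.2, -1.9, 25.5, 0.0, 0.0, 0.0, 29.3, -1.8, 25.4, 0.0, 0.0, 0.0, 29.2, -1.9, 25.5, 0.0, 0.0, 0.0]
[29.3, -1.9, 25.5, 0.0, 0.0, 0.0, 29.2, -1.8, 25.5, 0.0, 0.0, 0.0, 29.3, -1.9, 25.4, 0.0, 0.0, 0.0, 19.5, -1.3, 17.0, 0.0, 0.0, 0.0, 9.7, -0.6, 8.5, 0.0, 0.0, 0.0]
end [ 0.634  -0.0355  0.21  ] 91.4
```

Call:
move_arm(targets=[0.2,-7,0.5,0,0,0,0.5,-14,0.9,0,0,0,0.8,-21,1.4,0,0,0,0.7,-21,1.4,0,0,0,0.7,-21,1.4,0,0,0])

```text
time_s: 14.3
position: [0.4017, -0.2502, 0.1115]
tool_rot: [[1.0, -0.001, -0.024], [0.024, 0.001, 1.0], [-0.001, -1.0, 0.001]]
ft_force: [-0.1, 0.1, -3.9]
grip_width: 0.0088
```

Call:
move_arm(targets=[0.8,-21,1.4,0,0,0,0.7,-21,1.4,0,0,0,0.7,-21,1.4,0,0,0,0.5,-14,0.9,0,0,0,0.3,-7.5,0.5,0,0,0])

```text
time_s: 14.92
position: [0.4047, -0.2447, 0.1959]
tool_rot: [[1.0, 0.0, -0.024], [0.024, -0.0, 1.0], [0.0, -1.0, -0.0]]
ft_force: [0.1, -0.0, -4.0]
grip_width: 0.0088
```

Call:
move_arm(targets=[9.8,-0.6,8.5,0,0,0,19.5,-1.3,17,0,0,0,29.2,-1.9,25.5,0,0,0,29.3,-1.9,25.5,0,0,0,29.2,-1.9,25.5,0,0,0])

```text
time_s: 15.55
position: [0.5203, -0.1383, 0.2021]
tool_rot: [[1.0, -0.001, -0.024], [0.024, 0.001, 1.0], [-0.001, -1.0, 0.001]]
ft_force: [-0.2, -0.7, -2.6]
grip_width: 0.0087
```

Call:
move_arm(targets=[29.3,-1.9,25.5,0,0,0,29.2,-1.9,25.5,0,0,0,29.3,-1.9,25.5,0,0,0,19.5,-1.3,17,0,0,0,9.7,-0.6,8.5,0,0,0])

```text
time_s: 16.18
position: [0.6343, -0.0335, 0.2092]
tool_rot: [[1.0, -0.002, -0.026], [0.026, 0.001, 1.0], [-0.002, -1.0, 0.001]]
ft_force: [0.2, -0.6, -4.3]
grip_width: 0.009
```

Call:
move_arm(targets=[0,0,0,0,0,0,0,0,0,0,0,0,0,0,0,0,0,0,0,0,0,0,0,0,0,0,0,0,0,0])

```text
time_s: 16.8
position: [0.6337, -0.0356, 0.2106]
tool_rot: [[1.0, 0.0, -0.024], [0.024, -0.0, 1.0], [0.0, -1.0, -0.0]]
ft_force: [0.1, -0.6, -3.5]
grip_width: 0.0086
```

```bash
python3 look.py 3;python3 wr.py w6
python3 - <<'E'
from h import *
for k in('side','top'):
    V=cloud(dict(np.load(k+'3.npz'))).reshape(-1,3)
    for n,x0,zr in(('shal',[.634,-.0355,.025],.235),('deep',[.633,.005,.025],.119)):
        m=np.isfinite(V).all(1)&(np.hypot(V[:,0]-x0[0],V[:,1]-x0[1])<.115)&(np.abs(V[:,2]-zr)<.007)
        if m.sum()>50: print(k,n,m.sum(),trayfit(V[m],x0),np.median(V[m][:,2]))
E
```

```text
16.9 [ 0.6338 -0.0354  0.2106] [ 0.8 -0.3 -3.7]
16.9 [ 0.6338 -0.0354  0.2106] [[1.0, 0.0, -0.024], [0.024, -0.0, 1.0], [0.0, -1.0, -0.0]]
side shal 604 (array([ 0.63287511, -0.03755892,  0.03001591]), np.float64(0.002677080443765981)) 0.23384846563038914
side deep 587 (array([0.6321444 , 0.00407781, 0.02603672]), np.float64(0.001065099304585194)) 0.11810985168875622
top shal 233 (array([ 0.63413053, -0.03498567,  0.0179633 ]), np.float64(0.0004981633287779827)) 0.23390360638765437
```

View pics/c3.png

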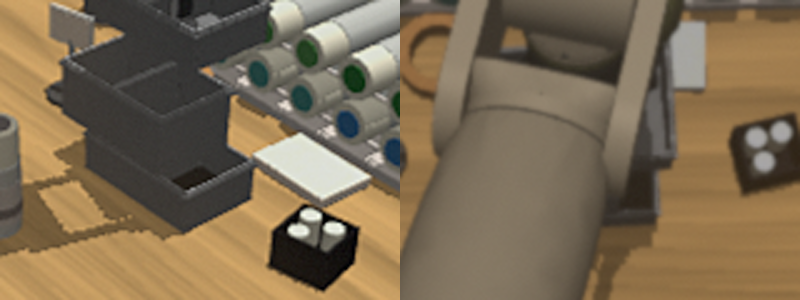

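View pics/w6.png

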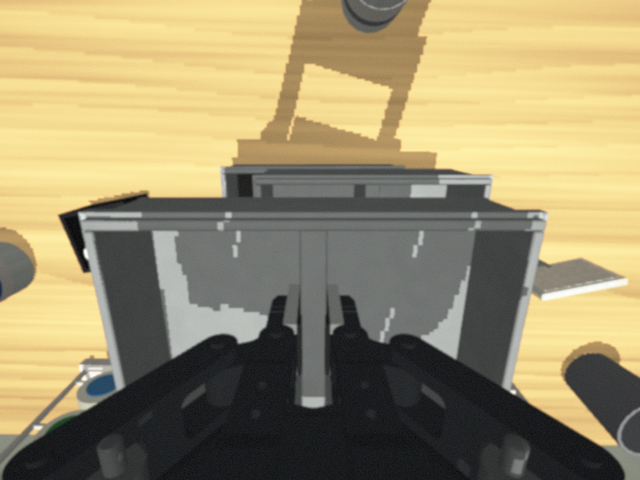

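Held level over the deep tray and the offset agrees to within 1 mm. Lowering about 72 mm in total.

Call:
move_arm(targets=[0,7,0.5,0,0,0,0,14,0,0,0,0,0,17,0,0,0,0,0,13,0,0,0,0,0,7,0,0,0,0])

```text
time_s: 17.58
position: [0.6335, -0.0347, 0.1513]
tool_rot: [[1.0, -0.001, -0.024], [0.024, 0.0, 1.0], [-0.001, -1.0, 0.0]]
ft_force: [-0.3, -0.6, -3.4]
grip_width: 0.0089
```

Call:
move_arm(targets=[0,4,0,0,0,0,0,4,0,0,0,0,0,3,0,0,0,0,0,1,0,0,0,0,0,0,0,0,0,0])

```text
time_s: 18.2
position: [0.6338, -0.0348, 0.1406]
tool_rot: [[1.0, 0.0, -0.024], [0.024, -0.0, 1.0], [0.0, -1.0, -0.0]]
ft_force: [-0.1, -1.1, -3.7]
grip_width: 0.0094
```

Call:
move_arm(targets=[0,1,0,0,0,0,0,1,0,0,0,0,0,0.5,0,0,0,0,0,0,0,0,0,0,0,0,0,0,0,0])

```text
time_s: 18.82
position: [0.6339, -0.0348, 0.1393]
tool_rot: [[1.0, 0.001, -0.024], [0.024, -0.0, 1.0], [0.001, -1.0, -0.0]]
ft_force: [-3.1, 0.4, 5.4]
grip_width: 0.0093
```

Contact at 0.139, as expected. Releasing, then rising.

Call:
move_arm(targets=[0,0,0,0,0,0,0,0,0,0,0,0,0,0,0,0,0,0,0,0,0,0,0,0,0,0,0,0,0,0], hand=0.2)

```text
time_s: 19.45
position: [0.6338, -0.0348, 0.138]
tool_rot: [[1.0, -0.0, -0.024], [0.024, -0.0, 1.0], [-0.0, -1.0, -0.0]]
ft_force: [1.3, -0.3, 0.2]
grip_width: 0.0511
```

Call:
move_arm(targets=[0,-6,0,0,0,0,0,-15,0,0,0,0,0,-27,0,0,0,0,0,-32,0,0,0,0,0,-20,0,0,0,0])

```text
time_s: 20.08
position: [0.6341, -0.0348, 0.2411]
tool_rot: [[1.0, 0.003, -0.024], [0.024, -0.001, 1.0], [0.003, -1.0, -0.001]]
ft_force: [0.3, 0.5, 0.1]
grip_width: 0.0516
```

```bash
python3 look.py 4;python3 wr.py w7
python3 - <<'E'
from h import *
V=cloud(dict(np.load('side4.npz'))).reshape(-1,3)
for n,x0,zr in(('shal',[.634,-.0355,.025],.163),('deep',[.633,.005,.025],.119)):
        m=np.isfinite(V).all(1)&(np.hypot(V[:,0]-x0[0],V[:,1]-x0[1])<.115)&(np.abs(V[:,2]-zr)<.006)
        if m.sum()>50: print(n,m.sum(),trayfit(V[m],x0),np.median(V[m][:,2]))
wtray('w7',[.634,-.0355,.025],.163)
wtray('w7',[.633,.0055,.025],.119)
im=dict(np.load('top0.npz'));P=cloud(im).reshape(-1,3);P=P[np.isfinite(P).all(1)]
m=(P[:,2]>.118)&(np.hypot(P[:,0]-.442,P[:,1]-.011)<.04);print(P[m][:,:2].min(0),P[m][:,:2].max(0),P[m].mean(0))
im=dict(np.load('side0.npz'));P=cloud(im).reshape(-1,3);P=P[np.isfinite(P).all(1)]
m=(P[:,2]>.120)&(np.hypot(P[:,0]-.442,P[:,1]-.011)<.04);print(P[m][:,:2].min(0),P[m][:,:2].max(0),P[m].mean(0))
from plan import *
plan([.4418,.0105,.25],91.4,10)
E
```

```text
20.175 [ 0.6346 -0.0349  0.2415] [ 0.   0.6 -0.5]
20.175 [ 0.6346 -0.0349  0.2415] [[1.0, 0.006, -0.024], [0.024, -0.001, 1.0], [0.006, -1.0, -0.002]]
shal 659 (array([ 0.63338511, -0.03612159,  0.02447292]), np.float64(0.0009326323703172735)) 0.16282777545837968
deep 257 (array([0.63087112, 0.00505277, 0.03312597]), np.float64(0.0072416638251515215)) 0.11956730576600226
w7 8454 [ 0.6333 -0.0344  0.0244] deg 1.4 rms 0.00041 z 0.1629
w7 16908 [ 0.6258  0.002  -0.0671] deg -3.84 rms 0.01416 z 0.1242
[ 0.41864327 -0.01226781] [0.46526126 0.03355515] [0.44139614 0.01129591 0.12519118]
[ 0.41536666 -0.01586465] [0.46572444 0.03651585] [0.43899513 0.00647799 0.12638427]
t 20.225 grip 0.0513 from [ 0.6341 -0.0349  0.2395] F [-0.3 -0.1 -0.8]
[-8.0, -0.5, 2.1, 0.0, -0.0, 0.0, -15.9, -0.9, 4.1, 0.0, -0.0, 0.0, -23.9, -1.4, 6.3, 0.0, -0.0, 0.0, -23.9, -1.3, 6.2, 0.0, -0.0, 0.0, -23.8, -1.4, 6.3, 0.0, -0.0, 0.0]
[-23.9, -1.4, 6.2, 0.0, -0.0, 0.0, -23.9, -1.4, 6.3, 0.0, -0.0, 0.0, -23.9, -1.4, 6.2, 0.0, -0.0, 0.0, -15.9, -0.9, 4.2, 0.0, -0.0, 0.0, -8.0, -0.4, 2.1, 0.0, -0.0, 0.0]
end [0.4418 0.0105 0.25  ] 91.39
```

View pics/c4.png

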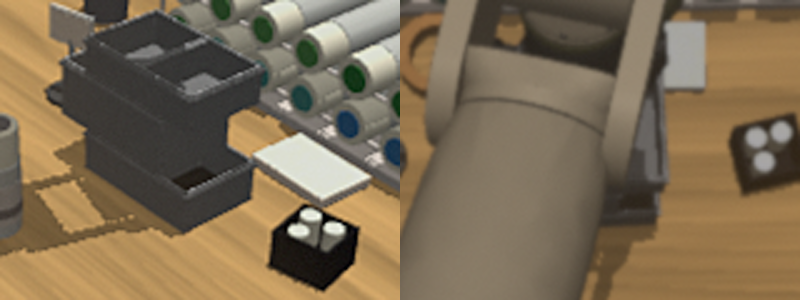

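View pics/w7.png

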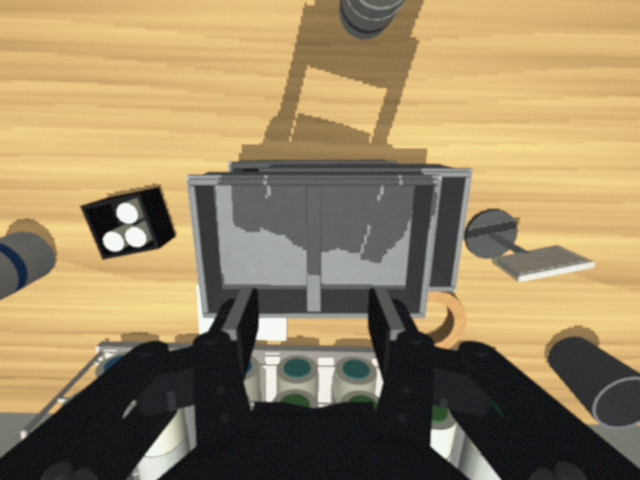

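The crop shows the stack seated: shallow rim at 163 mm, directly over the base. Now to the can.

Call:
move_arm(targets=[-8,0,2.1,0,0,0,-16,0,4.1,0,0,0,-24,0,6.3,0,0,0,-24,0,6.3,0,0,0,-24,0,6.3,0,0,0], hand=1)

```text
time_s: 20.85
position: [0.5356, -0.0116, 0.2371]
tool_rot: [[1.0, -0.002, -0.024], [0.024, 0.0, 1.0], [-0.002, -1.0, 0.001]]
ft_force: [1.1, -0.1, 0.9]
grip_width: 0.0855
```

Call:
move_arm(targets=[-24,0,6.3,0,0,0,-24,0,6.3,0,0,0,-24,0,6.3,0,0,0,-16,0,4.1,0,0,0,-8,0,2.1,0,0,0])

```text
time_s: 21.48
position: [0.4394, 0.0111, 0.2375]
tool_rot: [[1.0, -0.001, -0.024], [0.024, 0.0, 1.0], [-0.001, -1.0, 0.0]]
ft_force: [-0.2, -0.5, 0.2]
grip_width: 0.0853
```

Call:
move_arm(targets=[0,0,0,0,0,0,0,0,0,0,0,0,0,0,0,0,0,0,0,0,0,0,0,0,0,0,0,0,0,0])

```text
time_s: 22.1
position: [0.4407, 0.0107, 0.2379]
tool_rot: [[1.0, -0.0, -0.024], [0.024, 0.0, 1.0], [-0.0, -1.0, 0.0]]
ft_force: [-0.2, -0.9, 0.4]
grip_width: 0.0854
```

```bash
python3 wr.py w8; python3 -c "
from h import *
im=dict(np.load('w8.npz'));W=wcloud(im);P=W.reshape(-1,3);C=im['pixels'].reshape(-1,3)
m=np.isfinite(P).all(1)&(np.abs(P[:,2]-.125)<.005)&(np.hypot(P[:,0]-.442,P[:,1]-.011)<.04)
q=P[m];print(m.sum(),q.min(0),q.max(0),q.mean(0),cv2.minEnclosingCircle(q[:,:2].astype(np.float32)*1000))
m=np.isfinite(P).all(1)&(P[:,2]>.02)&(P[:,2]<.11)&(np.hypot(P[:,0]-.442,P[:,1]-.011)<.04);q=P[m];print(m.sum(),q.min(0),q.max(0))
"
```

```text
22.1 [0.4407 0.0107 0.2379] [[1.0, -0.0, -0.024], [0.024, 0.0, 1.0], [-0.0, -1.0, 0.0]]
2771 [ 0.41789126 -0.01302854  0.1200058 ] [0.46462504 0.03452717 0.12786988] [0.44020246 0.01079886 0.12547586] ((441.6200256347656, 10.842022895812988), 24.036319732666016)
937 [ 0.41517242 -0.01492977  0.02005254] [0.44172415 0.03593468 0.10993686]
```

View pics/w8.png

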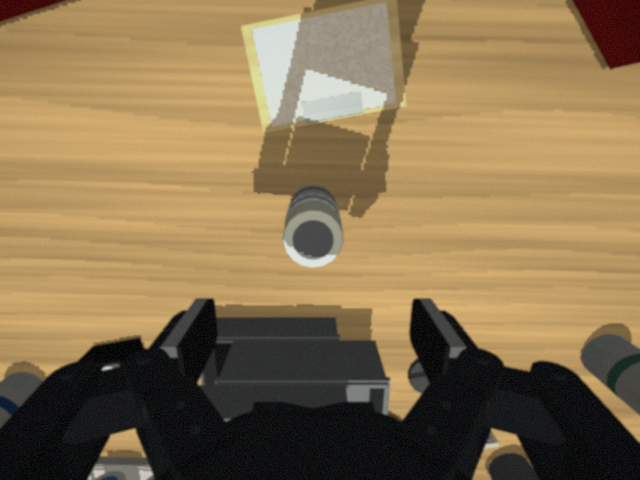

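The can's cap is at (313,238) and the fit gives (0.4413, 0.0107). Going down 148 mm to grip the cap.

Call:
move_arm(targets=[0.5,7,0,0,0,0,0,13,0,0,0,0,0,18,0,0,0,0,0,18,0,0,0,0,0,18,0,0,0,0])

```text
time_s: 22.78
position: [0.4408, 0.0108, 0.1626]
tool_rot: [[1.0, -0.001, -0.024], [0.024, 0.0, 1.0], [-0.001, -1.0, 0.0]]
ft_force: [-0.1, -1.1, -0.3]
grip_width: 0.0856
```

Call:
move_arm(targets=[0,18,0,0,0,0,0,18,0,0,0,0,0,18,0,0,0,0,0,13,0,0,0,0,0,7,0,0,0,0])

```text
time_s: 23.4
position: [0.4406, 0.0109, 0.0889]
tool_rot: [[1.0, -0.002, -0.024], [0.024, 0.0, 1.0], [-0.002, -1.0, 0.0]]
ft_force: [-0.3, 0.1, -0.0]
grip_width: 0.0855
```

Call:
move_arm(targets=[0,0,0,0,0,0,0,0,0,0,0,0,0,0,0,0,0,0,0,0,0,0,0,0,0,0,0,0,0,0], hand=-1, squeeze=50)

```text
time_s: 24.02
position: [0.4416, 0.0106, 0.0907]
tool_rot: [[1.0, 0.002, -0.024], [0.024, -0.001, 1.0], [0.002, -1.0, -0.001]]
ft_force: [-1.2, -1.5, 6.5]
grip_width: 0.0482
```

```bash
python3 -c "
from plan import *
p,R=plan([.4415,.0107,.275],91.4,10)
plan([.6325,.0061,.275],91.4,10,p,R)"; python3 wr.py w9
```

```text
t 24.025 grip 0.0482 from [0.4416 0.0106 0.0907] F [-1.2 -1.5  6.5]
[0.0, -7.7, 0.0, 0.0, -0.0, 0.0, 0.0, -15.3, 0.0, 0.0, -0.0, 0.0, 0.1, -23.1, 0.0, 0.0, -0.0, 0.0, -0.0, -23.0, 0.0, 0.0, -0.0, 0.0, 0.0, -23.0, 0.0, 0.0, -0.0, 0.0]
[0.0, -23.1, 0.0, 0.0, -0.0, 0.0, 0.1, -23.0, 0.0, 0.0, -0.0, 0.0, 0.0, -23.0, 0.0, 0.0, -0.0, 0.0, 0.0, -15.4, 0.0, 0.0, -0.0, 0.0, 0.0, -7.7, 0.0, 0.0, -0.0, 0.0]
end [0.4415 0.0107 0.275 ] 91.39
t 24.025 grip 0.0482 from [0.4415 0.0107 0.275 ] F [-1.2 -1.5  6.5]
[8.0, 0.0, -0.4, 0.0, -0.0, 0.0, 15.9, 0.0, -0.8, 0.0, -0.0, 0.0, 23.8, 0.1, -1.1, 0.0, -0.0, 0.0, 23.9, 0.0, -1.2, 0.0, -0.0, 0.0, 23.8, 0.1, -1.1, 0.0, -0.0, 0.0]
[23.9, 0.0, -1.2, 0.0, -0.0, 0.0, 23.9, 0.1, -1.1, 0.0, -0.0, 0.0, 23.8, 0.0, -1.2, 0.0, -0.0, 0.0, 15.9, 0.0, -0.7, 0.0, -0.0, 0.0, 8.0, 0.1, -0.4, 0.0, -0.0, 0.0]
end [0.6325 0.0061 0.275 ] 91.39
24.025 [0.4416 0.0106 0.0907] [[1.0, 0.002, -0.024], [0.024, -0.001, 1.0], [0.002, -1.0, -0.001]]
```

View pics/w9.png

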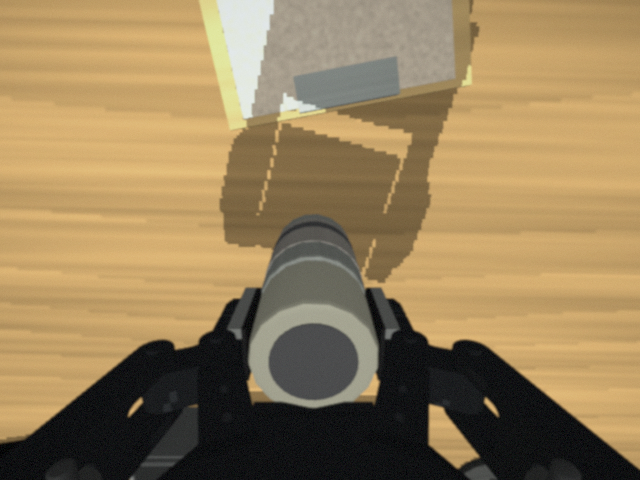

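The cap is gripped between the pads at 48 mm, with the can upright. Lifting and carrying it over.

Call:
move_arm(targets=[0,-7.5,0,0,0,0,0,-15.5,0,0,0,0,0,-23,0,0,0,0,0,-23,0,0,0,0,0,-23,0,0,0,0])

```text
time_s: 24.7
position: [0.4408, 0.0109, 0.1829]
tool_rot: [[1.0, -0.001, -0.024], [0.024, 0.0, 1.0], [-0.001, -1.0, 0.0]]
ft_force: [-0.2, 0.2, -3.9]
grip_width: 0.0484
```

Call:
move_arm(targets=[0,-23,0,0,0,0,0,-23,0,0,0,0,0,-23,0,0,0,0,0,-15.5,0,0,0,0,0,-8.5,0,0,0,0])

```text
time_s: 25.32
position: [0.4409, 0.0109, 0.2757]
tool_rot: [[1.0, 0.0, -0.024], [0.024, -0.0, 1.0], [0.0, -1.0, -0.0]]
ft_force: [-1.6, -0.5, -3.5]
grip_width: 0.0482
```

Call:
move_arm(targets=[8,0,-0.4,0,0,0,16,0,-0.8,0,0,0,24,0,-1.1,0,0,0,24,0,-1.2,0,0,0,24,0,-1.1,0,0,0])

```text
time_s: 25.95
position: [0.5382, 0.0085, 0.2738]
tool_rot: [[1.0, -0.002, -0.024], [0.024, 0.0, 1.0], [-0.002, -1.0, 0.0]]
ft_force: [0.3, 0.3, -2.4]
grip_width: 0.0481
```

Call:
move_arm(targets=[24,0,-1.2,0,0,0,24,0,-1.1,0,0,0,23.5,0,-1.2,0,0,0,15.5,0,-0.7,0,0,0,8,0,-0.4,0,0,0])

```text
time_s: 26.58
position: [0.633, 0.0062, 0.2734]
tool_rot: [[1.0, -0.002, -0.024], [0.024, 0.0, 1.0], [-0.002, -1.0, 0.0]]
ft_force: [-0.2, 0.4, -2.9]
grip_width: 0.0483
```

Call:
move_arm(targets=[0,0,0,0,0,0,0,0,0,0,0,0,0,0,0,0,0,0,0,0,0,0,0,0,0,0,0,0,0,0])

```text
time_s: 27.2
position: [0.6322, 0.0062, 0.2752]
tool_rot: [[1.0, 0.0, -0.024], [0.024, -0.0, 1.0], [0.0, -1.0, -0.0]]
ft_force: [0.3, -0.4, -2.8]
grip_width: 0.0481
```

```bash
python3 look.py 5;python3 wr.py w10; python3 -c "
import cv2
a=cv2.imread('pics/side5.png')[110:270,280:480];cv2.imwrite('pics/c5b.png',cv2.resize(a,None,fx=3.5,fy=3.5,interpolation=cv2.INTER_CUBIC))"
```

```text
27.3 [0.6323 0.0062 0.2751] [-0.1 -0.3 -3.3]
27.3 [0.6323 0.0062 0.2751] [[1.0, 0.0, -0.024], [0.024, 0.0, 1.0], [0.0, -1.0, 0.0]]
```

View pics/c5b.png

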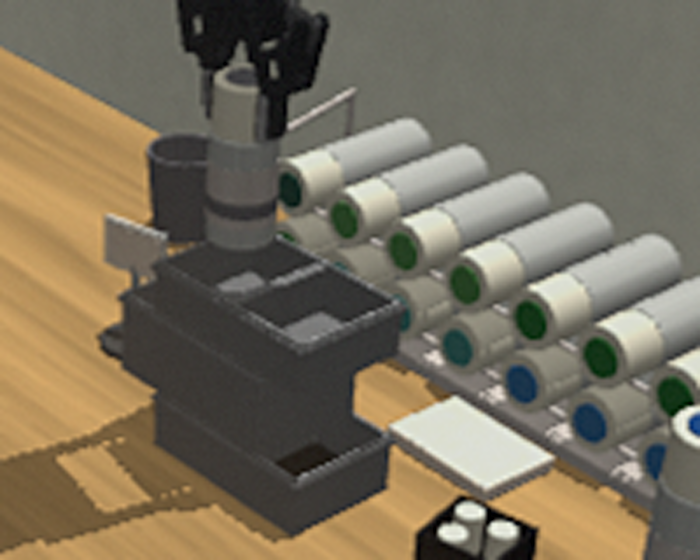

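View pics/w10.png

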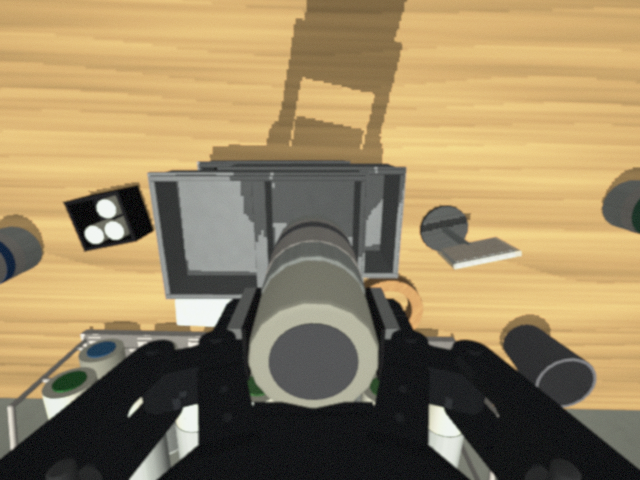

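The can hangs upright over the left (ticket-side) compartment. Lowering about 61 mm.

Call:
move_arm(targets=[0,6,0,0,0,0,0,12,0,0,0,0,0,14,0,0,0,0,0,12,0,0,0,0,0,6,0,0,0,0])

```text
time_s: 27.98
position: [0.6321, 0.0062, 0.2238]
tool_rot: [[1.0, -0.001, -0.024], [0.024, 0.0, 1.0], [-0.001, -1.0, 0.0]]
ft_force: [-0.2, -0.3, -3.5]
grip_width: 0.0478
```

Call:
move_arm(targets=[0,3,0,0,0,0,0,3,0,0,0,0,0,2,0,0,0,0,0,1,0,0,0,0,0,0,0,0,0,0])

```text
time_s: 28.6
position: [0.6323, 0.0061, 0.2161]
tool_rot: [[1.0, 0.0, -0.024], [0.024, -0.0, 1.0], [0.0, -1.0, -0.0]]
ft_force: [-0.7, 0.1, -3.4]
grip_width: 0.0479
```

Call:
move_arm(targets=[0,1,0,0,0,0,0,1,0,0,0,0,0,0.5,0,0,0,0,0,0,0,0,0,0,0,0,0,0,0,0])

```text
time_s: 29.22
position: [0.6325, 0.0062, 0.2148]
tool_rot: [[1.0, 0.002, -0.024], [0.024, -0.0, 1.0], [0.002, -1.0, -0.0]]
ft_force: [-2.3, 1.2, 4.4]
grip_width: 0.0478
```

Call:
move_arm(targets=[0,0,0,0,0,0,0,0,0,0,0,0,0,0,0,0,0,0,0,0,0,0,0,0,0,0,0,0,0,0], hand=1)

```text
time_s: 29.85
position: [0.6323, 0.0062, 0.2135]
tool_rot: [[1.0, -0.0, -0.024], [0.024, 0.0, 1.0], [-0.0, -1.0, 0.0]]
ft_force: [-0.0, 0.4, 0.4]
grip_width: 0.0852
```

Call:
move_arm(targets=[0,-5,0,0,0,0,0,-12,0,0,0,0,0,-20,0,0,0,0,0,-28,0,0,0,0,0,-30,0,0,0,0])

```text
time_s: 30.48
position: [0.6322, 0.0062, 0.3103]
tool_rot: [[1.0, 0.001, -0.024], [0.024, -0.0, 1.0], [0.001, -1.0, -0.0]]
ft_force: [0.6, 0.6, 0.2]
grip_width: 0.0853
```

Call:
move_arm(targets=[-20,-10,0,0,0,0,-40,-5,0,0,0,0,-50,0,0,0,0,0,-40,0,0,0,0,0,-20,0,0,0,0,0])

```text
time_s: 31.1
position: [0.4607, 0.0022, 0.325]
tool_rot: [[1.0, 0.002, -0.024], [0.024, -0.001, 1.0], [0.002, -1.0, -0.001]]
ft_force: [-0.3, -0.1, 1.0]
grip_width: 0.0854
```

```bash
python3 look.py 6
python3 - <<'E'
from h import *
B=dict(shal=([.634,-.0355,.025],.163),deep=([.633,.005,.025],.119),base=([.634,-.0355,.025],.049))
for k in('side','top'):
    V=cloud(dict(np.load(k+'6.npz'))).reshape(-1,3);V=V[np.isfinite(V).all(1)]
    for n,(x0,zr) in B.items():
        m=(np.hypot(V[:,0]-x0[0],V[:,1]-x0[1])<.115)&(np.abs(V[:,2]-zr)<.006)
        if m.sum()>50: print(k,n,m.sum(),trayfit(V[m],x0),np.median(V[m][:,2]))
    m=(V[:,2]>.24)&(V[:,2]<.26)&(np.hypot(V[:,0]-.632,V[:,1]-.006)<.04);print(k,'can',m.sum(),V[m].mean(0),V[m].min(0),V[m].max(0))
import cv2
a=cv2.imread('pics/side6.png')[110:270,280:480];cv2.imwrite('pics/c6b.png',cv2.resize(a,None,fx=3.5,fy=3.5,interpolation=cv2.INTER_CUBIC))
E
```

```text
31.2 [0.4611 0.0022 0.3251] [ 0.7 -0.1  0.4]
side shal 673 (array([ 0.63405174, -0.0341897 ,  0.00987659]), np.float64(0.006294977253347618)) 0.16268386187388836
side deep 241 (array([0.63098552, 0.00398906, 0.01470857]), np.float64(0.006263264035467938)) 0.11934306499484701
side base 362 (array([ 0.63313983, -0.03765699,  0.03136404]), np.float64(0.006391770887832089)) 0.04895432224541456
side can 185 [6.28370260e-01 1.43194111e-04 2.48715113e-01] [ 0.60891235 -0.01994969  0.2404097 ] [0.65783384 0.02907563 0.25489233]
top shal 343 (array([ 0.63500544, -0.03422894,  0.02542394]), np.float64(0.0005989621747792246)) 0.16258421149571237
top deep 242 (array([ 0.62426529, -0.02561494, -0.00721451]), np.float64(0.004717709001427191)) 0.12361331613634657
top can 241 [0.640229   0.00502356 0.2493879 ] [ 0.62460506 -0.01679749  0.24091879] [0.65673861 0.03105534 0.25368358]
```

View pics/c6b.png

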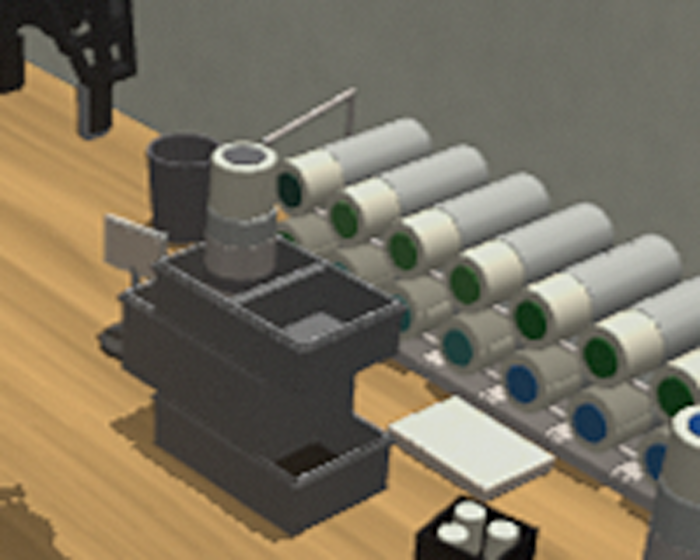

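View pics/top6.png

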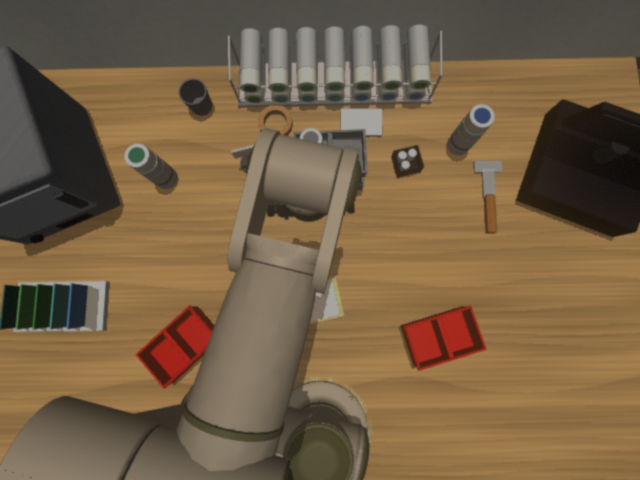

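The crop shows the can upright in the ticket-side compartment, with its top at about 249 mm as expected. The stack is flat, the arm is clear and the bystanders have not moved. I'll let it settle, then hand in.

Call:
move_arm(targets=[0,0,0,0,0,0,0,0,0,0,0,0,0,0,0,0,0,0,0,0,0,0,0,0,0,0,0,0,0,0])

```text
time_s: 31.82
position: [0.4625, 0.0021, 0.3235]
tool_rot: [[1.0, -0.0, -0.024], [0.024, 0.0, 1.0], [-0.0, -1.0, 0.0]]
ft_force: [0.1, -0.4, 0.1]
grip_width: 0.0857
```

```bash
python3 -c "
from rig import env
print(env.close_job())"
```

```text
the job is handed in; nothing more can be done
None
```

I built the display and handed it in at about 32 s. The deep tray is on the base, shifted towards the ticket stand, with the shallow tray set back on top of it. The short can stands upright in the shallow tray's ticket-side compartment. `close_job` gives no verdict, so I judge this only from my own checks.

- **Deep tray:** after release I measured it about 41 mm towards the ticket stand and about 1 mm off sideways. Its rim was at 119 mm against a nominal 120 mm; the depth readings ran about 1 mm low throughout.
- **Shallow tray:** it sits about 1 mm from directly over the base, with its rim at 163 mm against a nominal 164 mm.
- **Can:** it looks upright in the last side picture, with its top at about 249 mm as expected. The pictures showed it in its compartment, but I did not fit its final position precisely.
- **Surroundings:** the arm was clear of everything at the end. The bystanders visible in the last picture looked unmoved; I did not measure them.

**Checks that failed or disagreed:**
- **Final tray fits:** with the can and arm in view, most of the last fits were poor (4–6 mm residual), and the top camera's deep-tray fit was clearly wrong. I relied on the clean fits made right after each release, and on the last top-camera fit of the shallow tray, which was clean.
- **Cameras:** the side and top views differed by a constant offset of about 2 mm, which is within the stated calibration.

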